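Feed one digestion tablet into the tray

ROBOT

A 6-joint arm with a two-finger parallel gripper is mounted at the origin on the work surface. World frame = base frame: x ahead of the robot, y to its left, z up, the work surface at z = 0. Lengths are in m, angles in rad, forces in N, time in s.
With the tool pointing down it reaches from about 0.275 to 0.825 m from the base axis. Payload 4.9 kg.
Tool frame: the origin (TCP) lies midway between the tips of the shut fingers; the grasp point (between the pads) lies 19 mm behind it (grip_point_offset is the distance from the TCP to the grasp point, in m); z points along the fingers, x is the direction in which the jaws open and shut, and the axes are right-handed (so a half turn about z gives the same grasp; the last joint's range is limited). The gripper opens to 85 mm and grips with 20 to 120 N. Pads are 22 mm wide; open, the fingers measure 114 mm over their backs; the gripper's body (76 mm by 85 mm) begins 54 mm behind the grasp point. The pads swing forward as they close: fully open they stand 13 mm farther back than shut.
Start: joints at [1.084, 0.326, -0.193, 1.052, 0, 1.437], TCP at [0.19, 0.516, 0.197] pointing down, gripper open.
Joint ranges: [-2.65, 2.65], [-0.97, 1.79], [-1.3, 1.35], [-1.93, 2.1], [-1.47, 1.37], [-3.14, 3.14]. Speed limits (rad/s): [2.57, 2.57, 3.14, 3.14, 3.14, 3.14].

INTERFACE

Orientations are given as a rotation vector (axis times angle).
In Python, from cell import * gives the robot as it stands. Calls block until the motion is done:
- movep(position, orientation): joint-space move of the TCP to a pose.
- move_l(position, velocity=0.15, rot=None, until_force=None): straight line of the TCP; rot=None keeps the orientation; velocity is the mean speed in m/s. With until_force (N) it stops when the force on the tool has changed by that much, and returns True; else False.
- set_joints(angles): joint-space move.
- let_go() and grab(newtons=None): open the fingers fully, or close them until they stop; newtons is the grip in N (None keeps the last).
- sleep(seconds).
- ik(position, orientation): joint angles nearest the present ones, or None.
- get_state(): the state.
- grab_frame(name): name is "scene" or "top"; returns a dict with "img" (420x560x3 uint8, red, green, blue), "fx", "fy", "cx", "cy" (pixels), "k1" (the pictures are not rectified: a ray, as slopes to the right and down, at radius r is drawn at 1 + k1 r^2 times it, then the intrinsics apply), "cam_to_world" (4x4, takes a point from camera to world coordinates). Camera axes: x right, y down, z forward; pixel columns grow to the right and rows downward; lengths in m; the calibration is good to about 2 mm. A picture is of the moment at which its call begins. There is no depth.
A pose or a line that the arm cannot do raises MotionError and nothing moves.
- sign_off(): hands the job in, once; it reports no verdict.
Trained networks look in the newest picture that a camera, given by its name, has taken for a name from the list of things; names that differ only in an ending like _2 or _b are one class to them, and where a whole thing is asked for, a point or a joint stands for the part that bears it (a point fixed in the world has none). Each returns a list of dicts, best first, with "score" (0 to 1); they miss things now and then, are a little off and sometimes report something else, mostly with a low value. They report only what shows in the picture. A call takes as long as a camera call. They do not tell look-alikes from the thing itself.
- spot_in(camera, name): "centre" ([column, row] in pixels, amid what is visible of it).
- silhouettes(camera, name): "mask" (420x560 bool, what is visible of it) and "centre" ([column, row] in pixels, amid what is visible of it).
- tip_of(camera, name): "centre" ([column, row] in pixels: a listed point, or the origin of a listed thing).
The state is a dict: "clock": time; "q": joint angles; "joint_velocities": joint speeds; "tau": joint torques, N m; "position": TCP position; "eef_rot": TCP orientation; "contact_force": force on the tool from outside, world axes, zero at the start; "wrist_torque": the same for the moment, N m; "finger_gap": opening from 0.0 (shut) to 1.0 (fully open).
Only numpy, scipy, OpenCV 4.12 (cv2) and the standard library are available. Lean on these libraries where they do the work, as an engineer would, in place of code of your own. Each camera call takes 0.05 s, during which the arm holds its last target.

TASK

Push the tablet dispenser's round plunger knob fully home once and let it spring right back, so that a single tablet comes out onto the steel deck. Then nudge that tablet sideways off the edge of the deck into the square steel tray, so that it lies flat in it; slide it, do not pick anything up, and leave the other tablets in the magazine and everything else on the bench undisturbed.

Things in the scene. Friction and masses are not known exactly. Their poses are not given: they have to be found in the camera images.
- dispenser: Tablet dispenser fixed to the bench. Origin on the bench under the axis of its upright clear round magazine (39 mm across, 43 at the black cap; foot and tube end at x = +20 mm; top 89 mm high). x axis level: the direction in which the plunger is pushed and the tablet comes out; z up. Behind the magazine (x = -102 to -19, y within +-22 mm) lies the slide housing, 38 mm high.
- deck_mid (a point): Point on top of the flat steel deck plate on the dispenser's centre line, 68 mm in front of the magazine axis, where the tablet comes to lie; axes as the dispenser's. Deck top is 13 mm above the bench, flat and free 40 mm to both sides (y), where its open edges overhang the bench (plate 3 mm thick, clear below). In front, from 19 mm beyond this point, a stop lip 4 mm high.
- plunger (a joint): Plunger travel along the dispenser's x axis, m: 0 = out at rest, 0.068 = fully home (hard stop). Spring: 2 N at rest, 5 N fully home; let go, it returns to 0 by itself in under a second and the next tablet drops down. Full travel leaves the tablet free on the deck, its centre 66 to 73 mm in front of the dispenser's origin.
- plunger_face (a point): Centre of the flat outer end face of the round plunger knob (disc 36 mm diameter, 14 mm thick, on a 10 mm rod), 24.5 mm above the bench, on the dispenser's -x side: 192 mm from its origin at rest. Its x axis is the push direction. It can be pushed from behind with closed fingertips pointing down.
- tablet1_mid (a point): Centre of the lowest tablet in the magazine, the one that comes out: off-white pressed disc 28 mm diameter, 10 mm thick, about 13 g. Its z axis is the disc's axis. At first 18 mm above the bench inside the magazine; on the deck its centre is also at 18 mm.
- tablet2_mid (a point): Centre of tablet 2 from the bottom, same size, stacked in the magazine; stays in the magazine.
- tablet3_mid (a point): Centre of tablet 3 from the bottom, same size, stacked in the magazine; stays in the magazine.
- tablet4_mid (a point): Centre of tablet 4 from the bottom, same size, stacked in the magazine; stays in the magazine.
- tablet5_mid (a point): Centre of tablet 5 from the bottom, same size, stacked in the magazine; stays in the magazine.
- tray: Loose shallow square steel tray, 90 x 90 mm, 8 mm high, walls and floor 3 mm, about 120 g. Origin at the centre of its underside, x and y along its sides. It stands on the bench, one side tucked some 5 to 11 mm under a side edge of the deck at its outfeed end: on the dispenser's +y or -y side, its centre about 78 mm from the dispenser's x axis.
- petri: Round shallow glass dish, 90 mm diameter, 8 mm high, tucked under the deck's other side edge. Origin at centre of underside. Leave alone.
- jar: Small brown glass jar, 42 mm diameter, 50 mm high, beside the slide housing. Origin at centre of underside. Leave alone.
- forceps: Steel forceps lying beside the slide housing, 140 mm long, 8 mm high. Origin at the middle, underside. Leave alone.
- sample_bottle: White plastic sample bottle, 68 mm diameter, 130 mm high. Origin at centre of underside. Leave alone.
- wash_bottle: White squeeze wash bottle with bent spout, 72 mm diameter, 190 mm high. Origin at centre of underside. Leave alone.
- spatula: Slim double-ended steel lab spatula lying on the bench, 180 mm long. Leave alone.
- beaker: Glass beaker, 68 mm diameter, 90 mm high. Origin at centre of underside. Leave alone.
- tablet1: The same lowest tablet, origin at the centre of its underside.
There are look-alikes about, which are no part of the job. What is shaped like the tray but purple or yellow is not meant.

How it is judged:
On the way, in this order (a step that is already met when the one before it is completed fails the run):
1. the plunger is pushed fully home (within 5 mm) (value of joint plunger above 0.063 m), for 0.05 s.
2. the plunger is let go and back out, and one tablet lies out on the deck (value of joint plunger below 0.004 m and x of tablet1_mid in the frame of dispenser between 0.055 and 0.085 m and y of tablet1_mid in the frame of dispenser between -0.03 and 0.03 m and z of tablet1_mid in the frame of dispenser between 0.014 and 0.022 m), for 0.2 s.
3. the tablet is in the square tray (x of tablet1_mid in the frame of tray between -0.042 and 0.042 m and y of tablet1_mid in the frame of tray between -0.042 and 0.042 m and z of tablet1_mid in the frame of tray between 0 and 0.012 m), for 0.2 s.
At the end, for the whole second after the job is handed in: The ejected tablet lies flat (within about 9 degrees, either face up) and still on the floor of the square tray; the tray stands on the bench within 20 mm of where it was; the plunger is out again (within 4 mm); the other four tablets are in the magazine (within 8 mm of its axis) (all of step 3 and (angle between tablet1_mid's own z axis and vertical below 0.15 rad or angle between tablet1_mid's own z axis and vertical above 2.99 rad) and linear speed of tablet1 below 0.01 m/s and value of joint plunger below 0.004 m and height (world z) of tray below 0.004 m and angle between tray's own z axis and vertical below 0.03 rad and distance of tray from where it was at the start of the episode below 0.02 m and horizontal distance between each of tablet2_mid, tablet3_mid, tablet4_mid, tablet5_mid and dispenser below 0.008 m); the robot touches nothing.
It fails at once if a second tablet is pushed out of the magazine (horizontal distance between any of tablet2_mid, tablet3_mid, tablet4_mid, tablet5_mid and dispenser above 0.012 m).
It fails at once if the tablet is lifted instead of slid (height (world z) of tablet1_mid above 0.035 m).
It fails at once if the tray is lifted or shoved away (height (world z) of tray above 0.01 m or distance of tray from where it was at the start of the episode above 0.025 m).
It fails at once if a bystander is moved by more than 20 mm (distance of any of petri, jar, forceps, sample_bottle, wash_bottle, spatula, beaker from where it was at the start of the episode above 0.02 m).
It also fails if it takes over 45 s, if anything falls off the work surface, if the arm or the gripper's body presses on something with over 40 N, if the wrist force passes 120 N, or if a joint passes its speed limit or range.

## Working session

There is one attempt and no reset: what is moved stays moved. The work goes in short steps, each a Python script; the robot and the scene stay as the last script left them, time stands still between calls to the robot, and variables do not carry over. Pictures are saved under pics/ and viewed, and the job is handed in when it is done.

```bash
ls; mkdir -p pics
cat > h.py <<'E'
from cell import *
import numpy as np, cv2
def save(name,cam):
    f=grab_frame(cam); cv2.imwrite('pics/'+name,f['img'][:,:,::-1].copy()); return f
def ray(f,px):
    K=np.array([[f['fx'],0,f['cx']],[0,f['fy'],f['cy']],[0,0,1.]])
    p=cv2.undistortPoints(np.array([[px]],float),K,np.array([f['k1'],0,0,0.]))[0,0]
    T=np.array(f['cam_to_world']); d=T[:3,:3]@np.array([p[0],p[1],1]); return T[:3,3],d
def atz(f,px,z):
    o,d=ray(f,px); return o+d*(z-o[2])/d[2]
def proj(f,P):
    T=np.array(f['cam_to_world']);K=np.array([[f['fx'],0,f['cx']],[0,f['fy'],f['cy']],[0,0,1.]])
    R=T[:3,:3].T;t=-R@T[:3,3]
    return cv2.projectPoints(np.array(P,float).reshape(-1,1,3),cv2.Rodrigues(R)[0],t,K,np.array([f['k1'],0,0,0.]))[0][:,0]
def tri(f1,p1,f2,p2):
    o1,d1=ray(f1,p1);o2,d2=ray(f2,p2)
    s=np.linalg.lstsq(np.c_[d1,-d2],o2-o1,rcond=None)[0]
    a=o1+s[0]*d1;b=o2+s[1]*d2; return (a+b)/2,np.linalg.norm(a-b)
E
python3 - <<'E'
from h import *
np.set_printoptions(precision=4,suppress=True)
F={}
for c in ['scene','top']:
    F[c]=save(c+'0.png',c); print(c,np.array(F[c]['cam_to_world'])[:3,3],F[c]['fx'])
D={}
for n in ['dispenser','deck_mid','plunger_face','tablet1_mid','tablet5_mid','tray','petri','jar','forceps','beaker','spatula']:
    for c in F:
        r=tip_of(c,n); print(n,c,[(np.round(x['centre'],1).tolist(),round(x['score'],2)) for x in r[:4]])
        if r: D[n,c]=r[0]['centre']
    if (n,'scene') in D and (n,'top') in D: print('   tri',*tri(F['scene'],D[n,'scene'],F['top'],D[n,'top']))
print(get_state())
E
```

```text
pics
scene [ 1.3583 -0.2519  1.003 ] 484.1554846195453
top [ 0.4372 -0.0246  1.1213] 421.7656535082396
dispenser scene [([307.0, 210.9], 0.76)]
dispenser top [([263.3, 234.7], 0.94)]
   tri [ 0.5405  0.0747 -0.0046] 0.003234682628369991
deck_mid scene [([332.3, 203.4], 0.89), ([339.0, 223.2], 0.28), ([308.3, 207.7], 0.24), ([295.5, 242.7], 0.2)]
deck_mid top [([234.7, 236.1], 0.66)]
   tri [ 0.5378  0.1512 -0.0032] 0.002111432563530759
plunger_face scene [([242.6, 222.8], 0.72), ([446.2, 223.7], 0.58)]
plunger_face top [([335.2, 229.2], 0.45)]
   tri [ 0.5495 -0.1127  0.025 ] 0.009592531028060514
tablet1_mid scene []
tablet1_mid top []
tablet5_mid scene []
tablet5_mid top []
tray scene [([336.2, 225.3], 0.89), ([236.5, 272.4], 0.89), ([300.5, 271.0], 0.82), ([395.8, 264.9], 0.82)]
tray top [([240.8, 205.5], 0.94), ([292.7, 162.8], 0.94), ([193.0, 204.6], 0.79), ([210.3, 150.3], 0.67)]
   tri [0.6192 0.1318 0.0026] 0.0022873059925600935
petri scene [([316.7, 185.1], 0.58), ([404.2, 176.1], 0.35)]
petri top [([244.5, 266.5], 0.56)]
   tri [ 0.4575  0.1295 -0.0023] 0.012030428564908055

[... 294 characters left out ...]
top [([454.9, 244.6], 0.62), ([285.0, 204.6], 0.2)]
spatula scene [([404.1, 179.0], 0.73)]
spatula top [([149.4, 247.1], 0.46), ([285.9, 273.1], 0.43), ([264.5, 235.9], 0.21)]
   tri [ 0.5114  0.3871 -0.0067] 0.00206137816480426
{'clock': 1.2, 'q': array([ 1.0838,  0.3262, -0.1926,  1.052 ,  0.    ,  1.4366]), 'joint_velocities': array([-0.0002,  0.0013, -0.0003,  0.0009,  0.0017, -0.002 ]), 'tau': array([  0.0002, -44.3334,  26.276 ,   0.0011,  -0.0002,   0.    ]), 'position': array([0.19  , 0.5161, 0.1973]), 'eef_rot': array([-2.5768, -1.7971,  0.    ]), 'contact_force': array([ 0.3244,  0.5391, -0.0221]), 'wrist_torque': array([ 0.0114,  0.0176, -0.0132]), 'finger_gap': 1.000727570391332}
```

Run:
```python
import cv2
for n,(x,y,w,h) in {'top':(150,130,240,180),'scene':(200,140,240,180)}.items():
    i=cv2.imread(f'pics/{n}0.png'); cv2.imwrite(f'pics/{n}0c.png',cv2.resize(i[y:y+h,x:x+w],(800,600),interpolation=cv2.INTER_CUBIC))
```

```text
(no output)
```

View pics/top0.png

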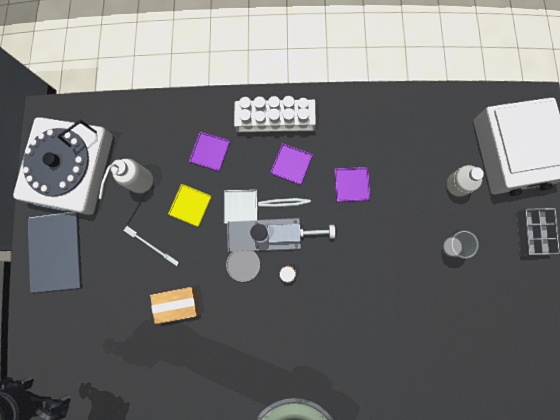

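View pics/top0c.png

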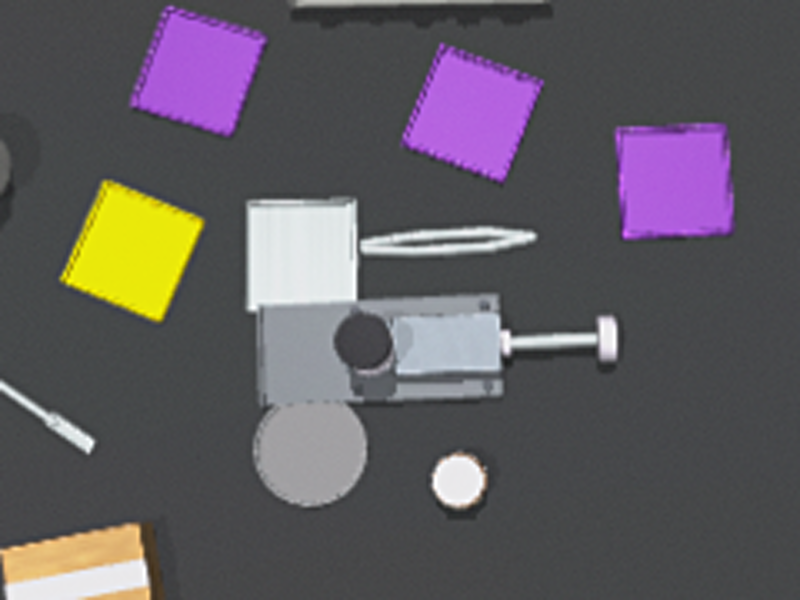

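View pics/scene0c.png

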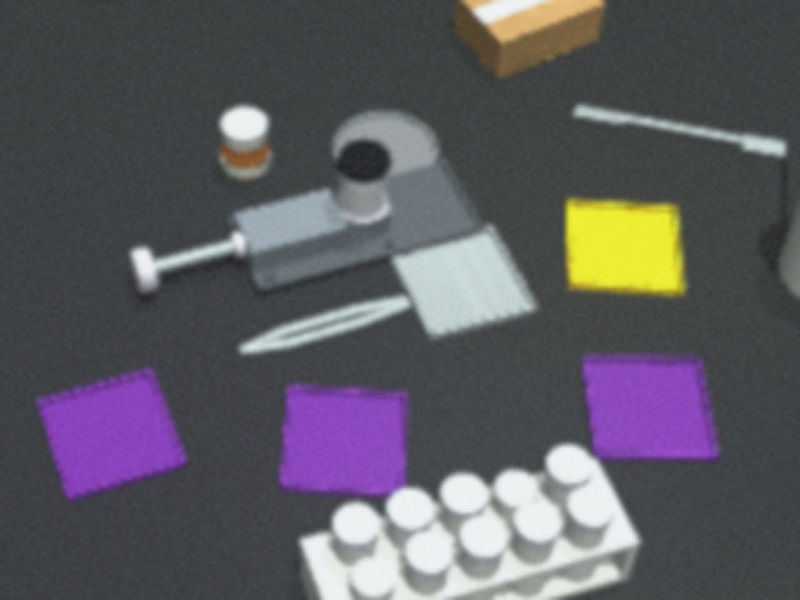

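The tray meant is the silver one at top (240,205) / scene (336,225), because it is steel and tucked under the deck edge. The look-alikes at top (209,151), (292,163) and (352,184) are purple and (190,205) is yellow, so none of them fit. The crops confirm this. The knob is at top (333,231) and the jar and petri are on the near side. Next I refine the dispenser pose.

```bash
cat > fit.py <<'E'
from h import *
from scipy.optimize import least_squares
def fit(obs,F,x0):
    # obs: (cam, local pt, px); unknown x,y,th plus per-camera image shift (weak prior)
    cams=['scene','top']
    def T(p,L):
        c,s=np.cos(p[2]),np.sin(p[2]); return [p[0]+c*L[0]-s*L[1],p[1]+s*L[0]+c*L[1],L[2]]
    def r(p):
        e=[]
        for c,L,px in obs:
            e+=list(proj(F[c],T(p,L))[0]-np.array(px))
        return np.array(e)
    s=least_squares(r,x0,loss='soft_l1'); return s.x,r(s.x).reshape(-1,2)
E
python3 - <<'E'
from h import *
np.set_printoptions(precision=4,suppress=True)
F={c:grab_frame(c) for c in ['scene','top']}
for n in ['plunger_face','tray','dispenser','deck_mid']:
  for c in F:
    for m in silhouettes(c,n)[:2]:
        M=m['mask'].astype(np.uint8); ys,xs=np.where(M)
        cn=max(cv2.findContours(M,0,2)[0],key=cv2.contourArea)
        print(n,c,round(m['score'],2),m['centre'],xs.min(),xs.max(),ys.min(),ys.max(),cv2.boxPoints(cv2.minAreaRect(cn)).round(1).tolist())
for n,(x,y,w,h) in {'top':(215,185,128,96),'scene':(230,170,128,96)}.items():
    i=F[n]['img'][:,:,::-1]; cv2.imwrite(f'pics/{n}1c.png',cv2.resize(i[y:y+h,x:x+w],(768,576),interpolation=cv2.INTER_CUBIC))
E
```

```text
plunger_face scene 0.58 [251.1, 218.5] 239 269 212 227 [[238.39999389648438, 215.1999969482422], [268.8999938964844, 211.8000030517578], [270.20001220703125, 224.10000610351562], [239.6999969482422, 227.5]]
plunger_face top 0.58 [326.9, 226.8] 303 334 224 237 [[303.0, 224.0], [334.0, 224.0], [334.0, 237.0], [303.0, 237.0]]
tray scene 0.96 [393.9, 264.3] 374 413 247 278 [[374.0, 247.0], [413.0, 247.0], [413.0, 278.0], [374.0, 278.0]]
tray scene 0.93 [302.2, 271.8] 284 321 256 289 [[283.29998779296875, 287.5], [285.1000061035156, 255.5], [321.8999938964844, 257.6000061035156], [320.1000061035156, 289.6000061035156]]
tray top 0.93 [191.1, 205.0] 169 209 185 224 [[167.39999389648438, 213.60000610351562], [180.89999389648438, 182.1999969482422], [210.60000610351562, 195.0], [197.10000610351562, 226.3000030517578]]
tray top 0.79 [290.4, 163.5] 271 312 143 183 [[269.1000061035156, 172.6999969482422], [281.29998779296875, 141.10000610351562], [313.20001220703125, 153.39999389648438], [301.0, 184.89999389648438]]
dispenser scene 0.9 [300.2, 209.4] 239 341 183 226 [[234.6999969482422, 202.0], 
[... 203 characters left out ...]
69482422], [269.0, 211.6999969482422], [270.3999938964844, 224.1999969482422], [238.60000610351562, 227.6999969482422]]
dispenser top 0.73 [267.8, 233.2] 227 335 218 251 [[225.6999969482422, 220.6999969482422], [333.8999938964844, 213.89999389648438], [335.8999938964844, 245.60000610351562], [227.6999969482422, 252.39999389648438]]
deck_mid scene 0.85 [303.0, 209.4] 239 343 182 227 [[233.89999389648438, 200.5], [335.0, 174.1999969482422], [344.29998779296875, 209.8000030517578], [243.1999969482422, 236.10000610351562]]
deck_mid top 0.82 [262.7, 233.0] 227 334 218 250 [[226.3000030517578, 221.10000610351562], [333.6000061035156, 216.10000610351562], [335.0, 246.0], [227.6999969482422, 251.0]]
```

View pics/top1c.png

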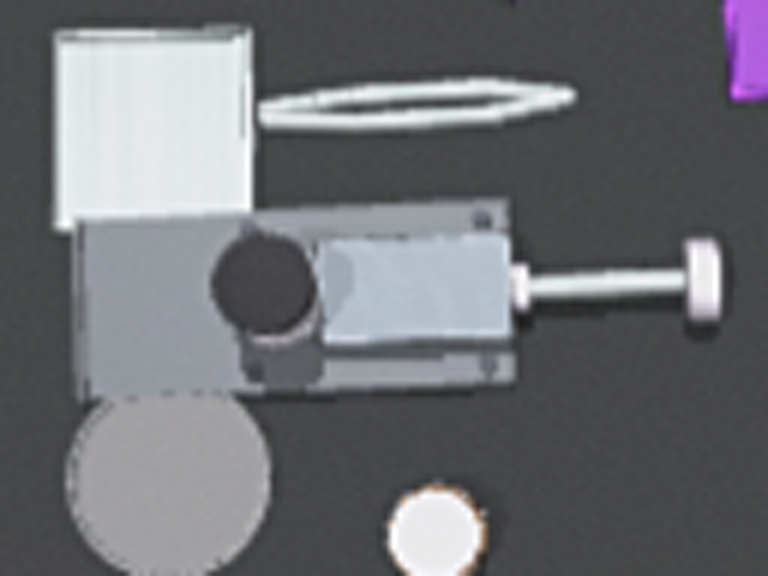

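View pics/scene1c.png

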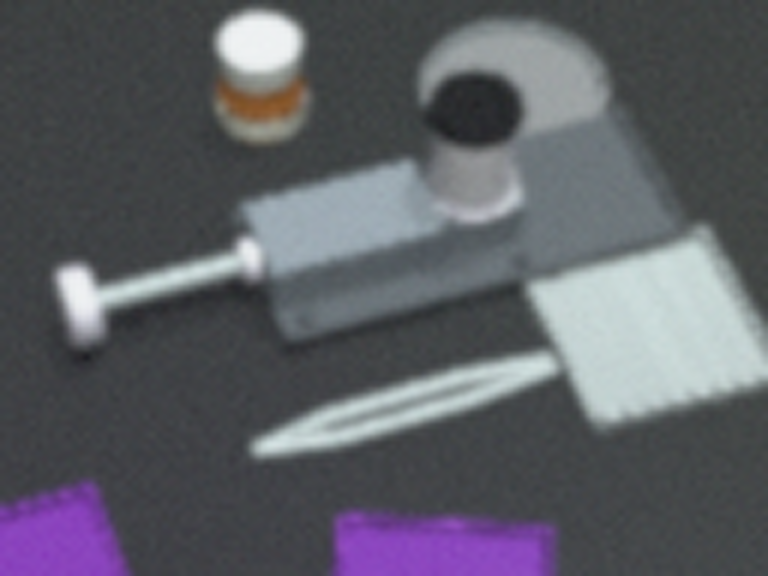

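```bash
cat > m.py <<'E'
from h import *
from scipy.optimize import least_squares
np.set_printoptions(precision=4,suppress=True)
F={c:grab_frame(c) for c in ['scene','top']}
t=lambda x,y:(215+x/6-.42,185+y/6-.42); s=lambda x,y:(230+x/6-.42,170+y/6-.42)
print('cap tri',tri(F['scene'],s(474,108),F['top'],t(263,283)))
print('knob tri',tri(F['scene'],s(72,308),F['top'],t(721,279)))
print('tray far-left corner etc z.008',[atz(F['top'],t(*p),.008) for p in [(55,32),(252,28),(57,230)]],[atz(F['scene'],s(*p),.008) for p in [(600,428),(527,285)]])
print('knob scene @z', atz(F['scene'],s(72,308),.0245), 'top',atz(F['top'],t(721,279),.0245))
print('cap',atz(F['scene'],s(474,108),.089),atz(F['top'],t(263,283),.089))
dk=[atz(F['top'],t(*p),.013) for p in [(75,220),(82,402),(508,200),(515,382)]]; print('deck',*dk)
dc=[atz(F['scene'],s(*p),.013) for p in [(527,278),(685,226)]]; print('deck sc',*dc)
E
python3 m.py
```

```text
cap tri (array([0.5394, 0.0777, 0.0863]), np.float64(0.0008271402070201153))
knob tri (array([ 0.5442, -0.1125,  0.0265]), np.float64(0.006900491847842453))
tray far-left corner etc z.008 [array([0.6623, 0.1787, 0.008 ]), array([0.6622, 0.0894, 0.008 ]), array([0.5723, 0.1771, 0.008 ])] [array([0.6662, 0.0927, 0.008 ]), array([0.5806, 0.0913, 0.008 ])]
knob scene @z [ 0.5435 -0.1089  0.0245] top [ 0.5436 -0.116   0.0245]
cap [0.5419 0.0771 0.089 ] [0.539 0.077 0.089]
deck [0.576  0.1682 0.013 ] [0.4953 0.1647 0.013 ] [ 0.5814 -0.0242  0.013 ] [ 0.5011 -0.0257  0.013 ]
deck sc [0.5807 0.091  0.013 ] [0.574  0.1701 0.013 ]
```

```bash
cat >> h.py <<'E'
from scipy.spatial.transform import Rotation as Ro
TH=np.pi/2+np.deg2rad(1.7); O=np.array([0.539,0.077])
XD=np.array([np.cos(TH),np.sin(TH)]); YD=np.array([-XD[1],XD[0]])
def W(x,y,z): return np.r_[O+x*XD+y*YD,z]
def L(p): d=np.array(p)[:2]-O; return np.array([d@XD,d@YD,p[2]])
def rot(xdir):
    x=np.r_[xdir,0]; z=np.array([0,0,-1.]); return Ro.from_matrix(np.c_[x,np.cross(z,x),z]).as_rotvec()
E
python3 - <<'E'
from h import *
np.set_printoptions(precision=3,suppress=True)
for s in (1,-1):
    for n,p,d in [('kn',W(-.24,0,.016),s*YD),('tab',W(.069,.035,.017),s*XD),('tab2',W(.069,-.06,.017),s*XD)]:
        print(s,n,p,ik(p,rot(d)))
q=ik(W(-.24,0,.2),rot(YD)); q2=ik(W(-.24,0,.2),rot(-YD))
s= YD if abs(q-get_state()['q']).max()<abs(q2-get_state()['q']).max() else -YD
grab()
movep(W(-.24,0,.2),rot(s)); move_l(W(-.24,0,.016),.2)
st=get_state(); print(st['clock'],L(st['position']),st['contact_force'],st['finger_gap'],s)
save('a.png','scene'); save('at.png','top')
i=cv2.imread('pics/a.png')[170:270,190:350]; cv2.imwrite('pics/ac.png',cv2.resize(i,None,fx=5,fy=5))
E
```

```text
1 kn [ 0.546 -0.163  0.016] [-0.419  0.543 -0.366  0.661  0.    -2.02 ]
1 tab [0.502 0.145 0.017] [ 0.14   0.472 -0.495  0.604  0.     0.11 ]
1 tab2 [0.597 0.148 0.017] [ 0.123  0.609 -0.236  0.725  0.     0.093]
-1 kn [ 0.546 -0.163  0.016] [-0.419  0.543 -0.366  0.661  0.     1.122]
-1 tab [0.502 0.145 0.017] [ 0.14   0.472 -0.495  0.604  0.    -3.032]
-1 tab2 [0.597 0.148 0.017] [ 0.123  0.609 -0.236  0.725  0.    -3.049]
6.3417 [-0.24  -0.001  0.017] [0.42  0.084 0.735] -0.001002175000457463 [1.   0.03]
```

View pics/ac.png

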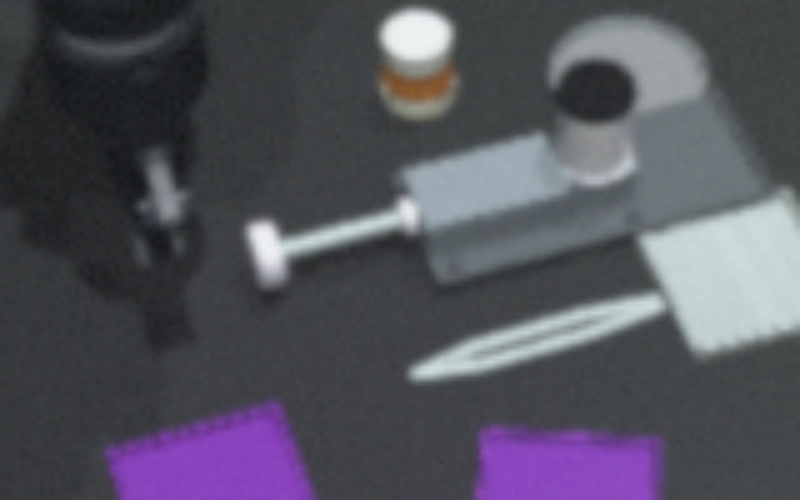

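The closed fingers stand behind the knob, with the tip at about crop (165,240) and the knob at (265,250). Now push.

Run:
```python
from h import *
np.set_printoptions(precision=4,suppress=True)
h1=move_l(W(-.19,0,.016),.06,until_force=1.6)
st=get_state(); print('contact',h1,st['clock'],L(st['position']),st['contact_force'])
h=move_l(W(-.120,0,.016),.06,until_force=14)
st=get_state(); print('end',h,st['clock'],L(st['position']),st['contact_force'])
sleep(.15)
st=get_state(); print('end',h,st['clock'],L(st['position']),st['contact_force'])
save('b.png','top')
```

```text
contact False 7.425 [-0.1902 -0.0001  0.016 ] [ 0.3019 -0.5854  0.8927]
end False 8.7417 [-0.1204 -0.0001  0.016 ] [0.2448 0.1418 0.0899]
end False 8.8917 [-0.1203 -0.      0.016 ] [ 0.5401 -0.4388  1.0662]
```

Run:
```python
from h import *
save('c.png','scene')
a=cv2.imread('pics/b.png')[185:281,215:343]; b=cv2.imread('pics/c.png')[150:270,220:380]
cv2.imwrite('pics/bc.png',cv2.resize(a,None,fx=6,fy=6));cv2.imwrite('pics/cc.png',cv2.resize(b,None,fx=5,fy=5,interpolation=2))
```

```text
(no output)
```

View pics/bc.png

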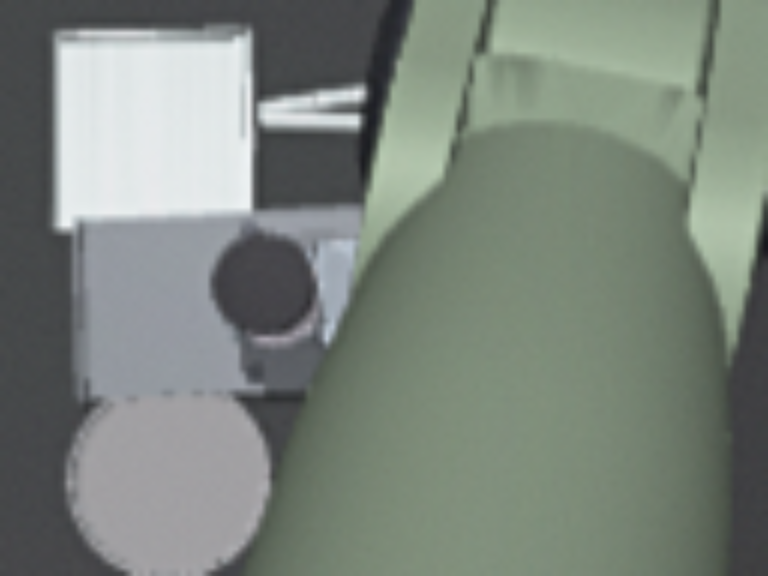

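View pics/cc.png

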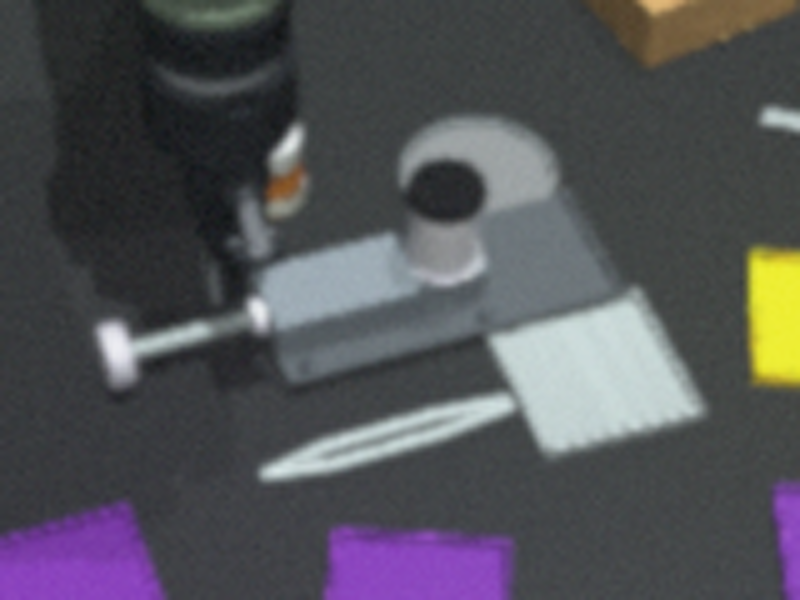

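Run:
```python
from h import *
st=get_state();p=st['position'];print(p,Ro.from_rotvec(st['eef_rot']).as_matrix().round(2))
f=save('d.png','scene'); g=grab_frame('top')
for q in [p,p+[0,0,.05],p+[0,0,.1],W(-.192,0,.0245),W(0,0,.089)]: print((proj(f,q)[0]-[220,150])*5,proj(f,q)[0],proj(g,q)[0])
img=f['img'][:,:,::-1][150:270,200:330].copy(); cv2.imwrite('pics/dc.png',cv2.convertScaleAbs(cv2.resize(img,None,fx=6,fy=5,interpolation=2),alpha=2.2))
```

```text
[ 0.54256375 -0.043211    0.01598313] [[ 1.    0.03 -0.  ]
 [ 0.03 -1.   -0.  ]
 [-0.    0.   -1.  ]]
[227.21783889 334.17361774] [265.44356778 216.83472355] [306.76784947 232.29105389]
[224.02020144 271.85716908] [264.80404029 204.37143382] [307.06412847 230.3936168 ]
[220.62466877 205.68032661] [264.12493375 191.13606532] [307.38937053 228.3099519 ]
[ 97.43109949 359.02378421] [239.4862199  221.80475684] [334.30477194 230.65434052]
[440.80010172 184.08268172] [308.16002034 186.81653634] [258.41418263 231.76649282]
```

View pics/dc.png

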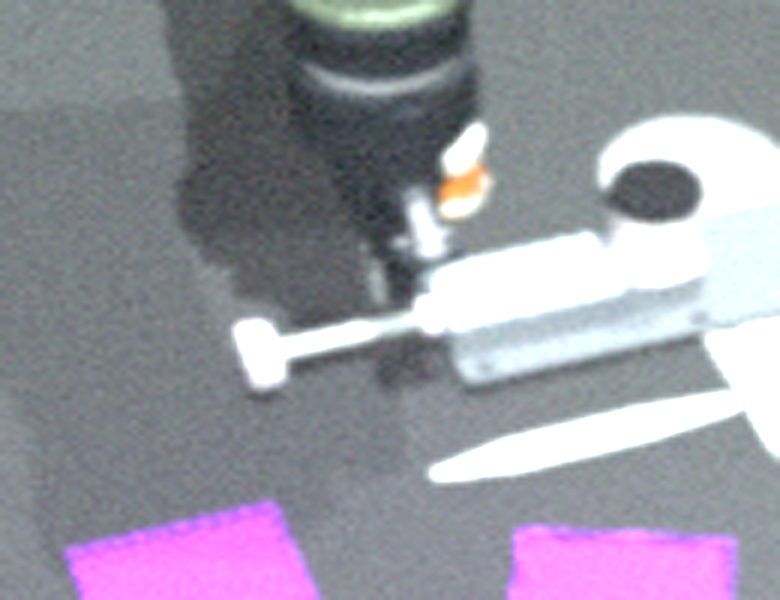

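Run:
```python
from h import *
f=grab_frame('scene')
for q in [W(-.24,0,.016),W(-.24,0,.0425),W(-.24,.035,.016),W(-.12,.035,.016),W(-.12,.0,.0425)]: print(q,proj(f,q)[0])
move_l(W(-.24,0,.016),.25)
st=get_state();print(st['clock'],st['contact_force'])
f=save('e.png','scene');g=save('et.png','top')
i=cv2.convertScaleAbs(cv2.resize(f['img'][:,:,::-1][160:260,190:290].copy(),None,fx=6,fy=6,interpolation=2),alpha=2.5)
for q,c in [(W(-.24,0,.016),(0,255,0)),(W(-.24,0,.0425),(0,0,255))]:
    u=((proj(f,q)[0]-[190,160])*6+3).astype(int); cv2.circle(i,tuple(int(v) for v in u),4,c,1)
cv2.imwrite('pics/ec.png',i)
```

```text
[ 0.5461199  -0.16289437  0.016     ] [222.17766524 228.6555224 ]
[ 0.5461199  -0.16289437  0.0425    ] [221.14388388 222.20210594]
[ 0.5111353  -0.16393268  0.016     ] [218.79561569 219.07952098]
[ 0.50757535 -0.0439855   0.016     ] [261.50526332 207.60580602]
[ 0.54255995 -0.04294718  0.0425    ] [265.2045782  210.29235714]
9.775 [-0.803085    0.26101175  0.00106096]
```

View pics/ec.png

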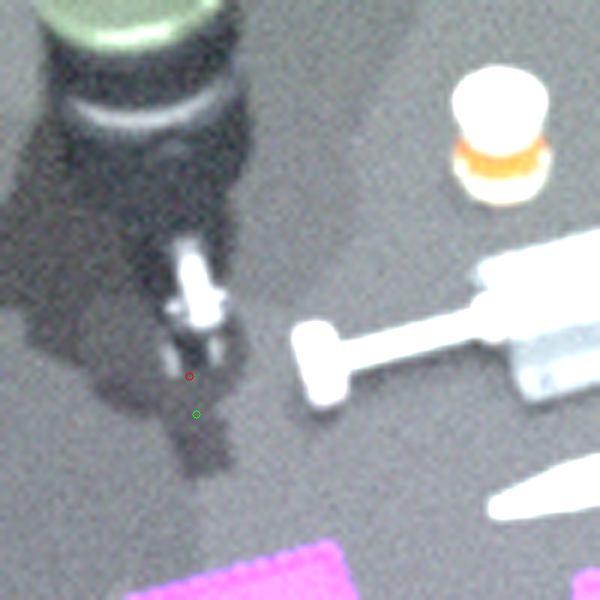

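View pics/et.png

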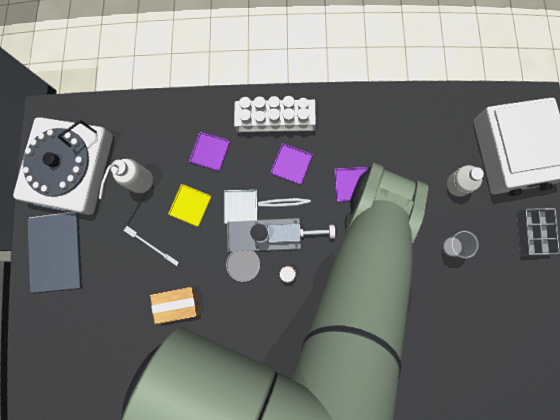

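The push met no force, and the picture suggests the fingers passed above the knob or beside it. I will check the tip height with a gentle touch on the free bench here.

Run:
```python
from h import *
np.set_printoptions(precision=4,suppress=True)
f=grab_frame('scene'); print('shadow end on bench',L(atz(f,(190+205/6,160+470/6),0)))
h=move_l(W(-.24,0,-.045),.03,until_force=4)
st=get_state();print(h,st['clock'],L(st['position']),st['contact_force'])
f=save('f.png','scene')
i=cv2.convertScaleAbs(cv2.resize(f['img'][:,:,::-1][160:260,190:290].copy(),None,fx=6,fy=6,interpolation=2),alpha=2.5)
cv2.imwrite('pics/fc.png',i)
```

```text
shadow end on bench [-0.2417 -0.0204  0.    ]
True 11.4167 [-0.2399  0.0001 -0.0339] [-1.2905  0.1227  5.5333]
```

View pics/fc.png

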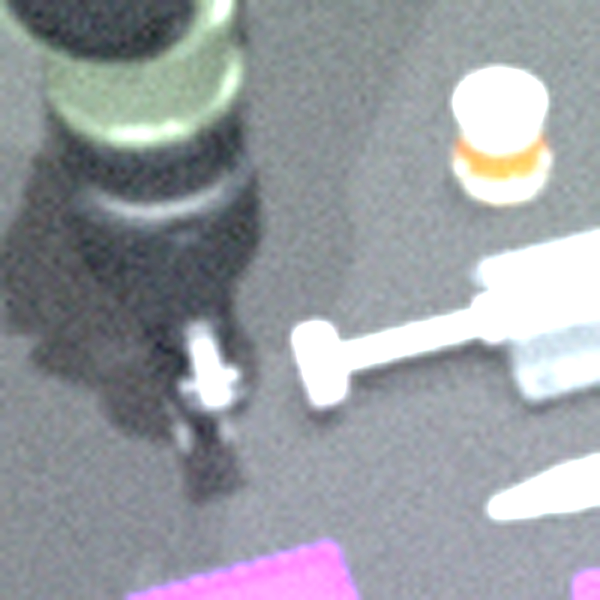

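Run:
```python
from h import *
np.set_printoptions(precision=4,suppress=True)
f=grab_frame('scene')
for u in [(213,497),(190,500),(240,488),(215,485)]: print(L(atz(f,(190+u[0]/6-.42,160+u[1]/6-.42),0)))
u=proj(f,W(-.24,0,0))[0]; print((u-[190,160])*6)
i=cv2.resize(f['img'][:,:,::-1][215:255,205:255].copy(),None,fx=14,fy=14,interpolation=2)
i=cv2.LUT(i,np.clip(255*(np.arange(256)/110.)**.7,0,255).astype(np.uint8))
cv2.imwrite('pics/fc2.png',i)
```

```text
[-0.243  -0.0342  0.    ]
[-0.2528 -0.0324  0.    ]
[-0.2306 -0.0334  0.    ]
[-0.2404 -0.0281  0.    ]
[196.7173 434.7261]
```

View pics/fc2.png

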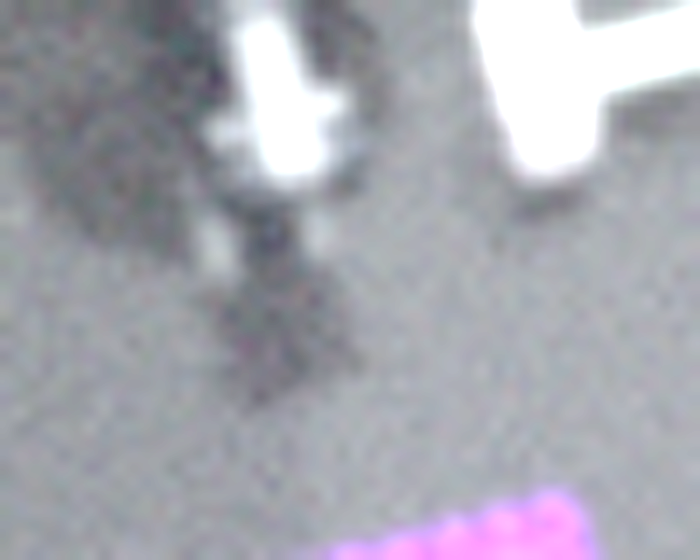

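Run:
```python
from h import *
np.set_printoptions(precision=4,suppress=True)
st=get_state();print(st['contact_force'],st['wrist_torque'])
fr=[]
for z in [-.034,-.015,.01,.04]:
    move_l(W(-.24,0,z),.2)
    f=grab_frame('scene'); i=cv2.resize(f['img'][:,:,::-1][170:255,205:255].copy(),None,fx=4,fy=7,interpolation=2) if 0 else cv2.resize(f['img'][:,:,::-1][175:255,200:250].copy(),None,fx=7,fy=7,interpolation=2)[:, :]
    i=cv2.LUT(i,np.clip(255*(np.arange(256)/120.)**.6,0,255).astype(np.uint8)); 
    u=((proj(f,W(-.24,0,z+.034))[0]-[200,175])*7+3.5).astype(int); cv2.circle(i,(int(u[0]),int(u[1])),5,(0,255,0),1)
    fr.append(i[:,50:250])
st=get_state();print(st['clock'],st['contact_force'],st['wrist_torque'])
cv2.imwrite('pics/g.png',np.hstack(fr))
```

```text
[-0.8146  0.5715  5.7302] [ 0.0492  0.1994 -0.0073]
12.7917 [-0.9101 -0.1952 -0.6665] [-0.0781  0.0456 -0.0033]
```

View pics/g.png

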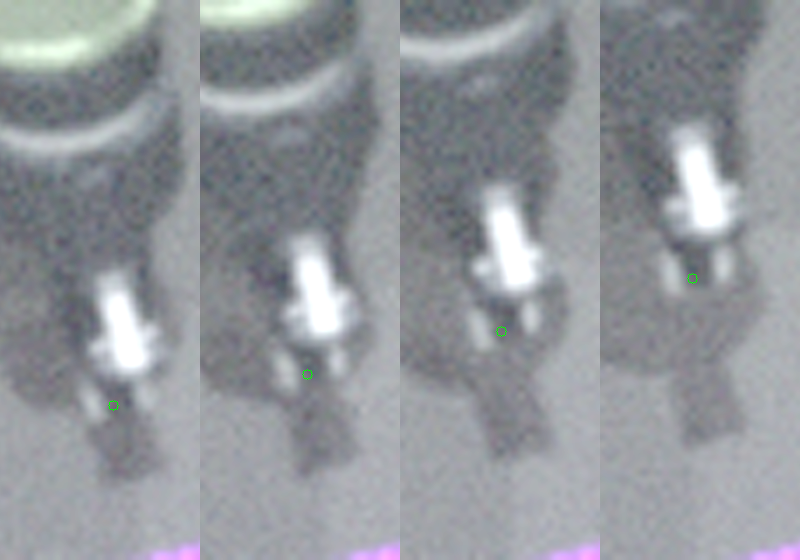

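Run:
```python
from h import *
np.set_printoptions(precision=2,suppress=True)
st=get_state(); p=np.array([.19,.516,.197])
out=[]
for c in ['top','scene']:
    f=grab_frame(c)
    i=cv2.imread(f'pics/{c}0.png')
    for dz,col in [(0,(0,255,0)),(.034,(0,0,255)),(.1,(255,0,0)),(-.197,(0,255,255))]:
        u=proj(f,p+[0,0,dz])[0]; print(c,dz,u); cv2.circle(i,(int(round(u[0])),int(round(u[1]))),2,col,-1)
    out.append(i)
a=out[0][300:420,0:160];cv2.imwrite('pics/h1.png',cv2.convertScaleAbs(cv2.resize(a,None,fx=5,fy=5,interpolation=2),alpha=2))
cv2.imwrite('pics/h2.png',out[1])
```

```text
top 0 [ 60.5  384.69]
top 0.034 [ 52.14 388.44]
top 0.1 [ 34.29 396.4 ]
top -0.197 [100.16 366.72]
scene 0 [405.23  52.23]
scene 0.034 [407.31  42.03]
scene 0.1 [411.57  21.18]
scene -0.197 [394.44 105.01]
```

View pics/h1.png

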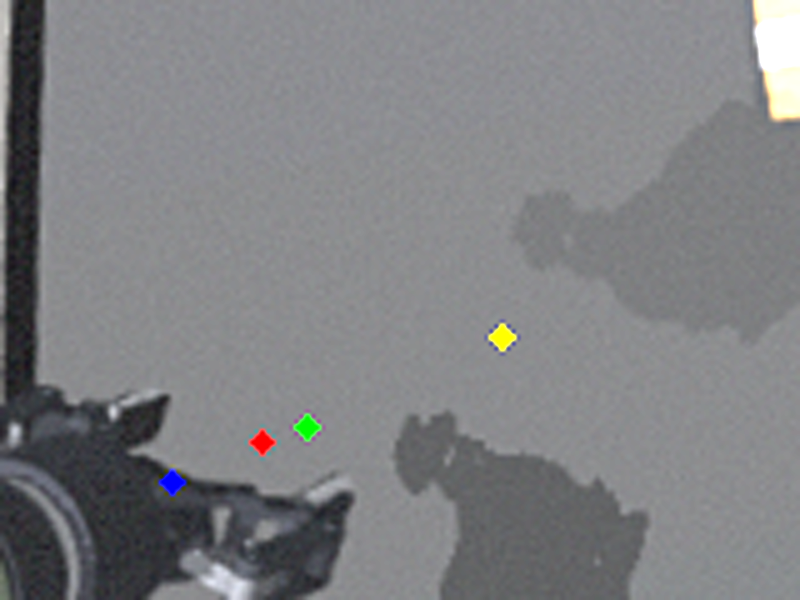

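View pics/h2.png

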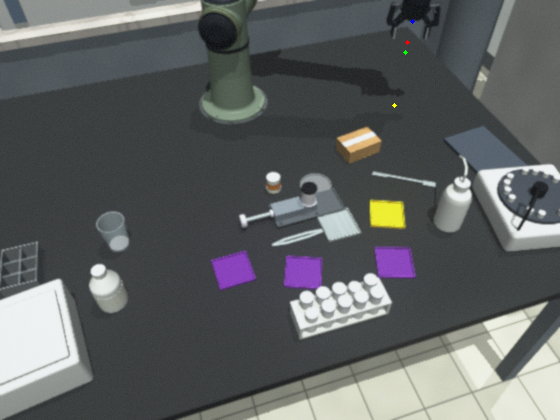

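Two independent cues agree: the touch on the bench came at a reported z of -0.034, and the start picture shows the fingertips about 34 mm above the reported point. So the real tips sit about 34 mm above the reported TCP, while x and y agree. The fingers passed over the knob. I will correct z by -34 mm and push again.

```bash
echo 'DZ=-.034' >> h.py
python3 - <<'E'
from h import *
np.set_printoptions(precision=4,suppress=True)
z=.017+DZ
move_l(W(-.24,0,z),.2)
h1=move_l(W(-.19,0,z),.08,until_force=1.8)
st=get_state(); print('contact',h1,st['clock'],L(st['position']),st['contact_force'])
if h1:
    h=move_l(W(-.120,0,z),.08,until_force=14)
    st=get_state(); print('end',h,st['clock'],L(st['position']),st['contact_force'])
    sleep(.15)
f=save('i.png','scene')
st=get_state(); print('end',st['clock'],L(st['position']),st['contact_force'])
cv2.imwrite('pics/ic.png',cv2.resize(f['img'][:,:,::-1][150:270,220:380],None,fx=5,fy=5,interpolation=2))
E
```

```text
contact True 13.85 [-0.1978 -0.0002 -0.0165] [ 0.826  -2.4703  1.7917]
end True 14.6583 [-0.1354 -0.0004 -0.0167] [ 0.089  -3.6069  2.0409]
end 14.8583 [-0.1355 -0.0004 -0.0168] [-0.6361 -4.4979  1.9866]
```

View pics/ic.png

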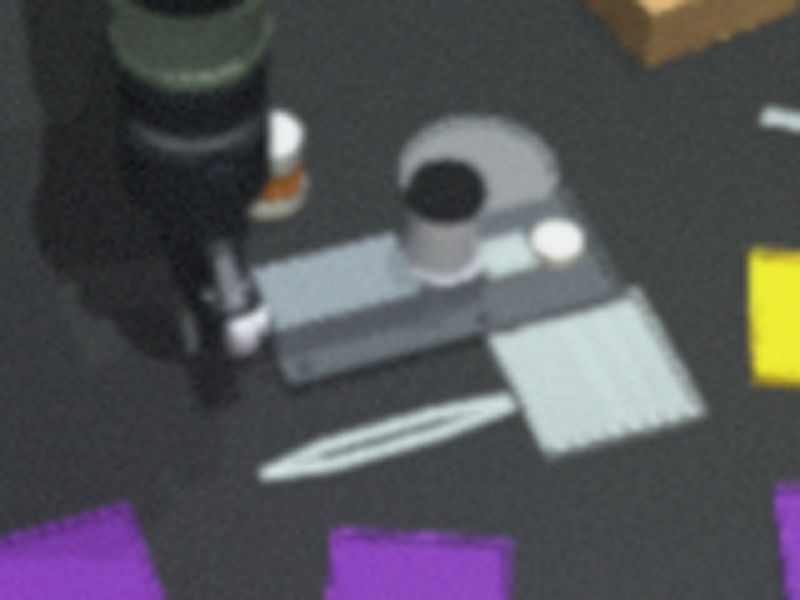

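The tablet is out at crop (557,241), with the slide end behind it. I press a little further to confirm the hard stop, then retract.

Run:
```python
from h import *
np.set_printoptions(precision=4,suppress=True)
z=.017+DZ
h=move_l(W(-.127,0,z),.03,until_force=10)
st=get_state(); print('end',h,st['clock'],L(st['position']),st['contact_force'])
sleep(.1)
st=get_state(); print('end',L(st['position']),st['contact_force'])
move_l(W(-.235,0,z),.2); move_l(W(-.235,0,.12),.3)
sleep(.3)
f=save('j.png','scene'); g=save('jt.png','top')
st=get_state(); print(st['clock'])
for c,F in (('scene',f),('top',g)):
    r=tip_of(c,'tablet1_mid'); print([(x['centre'],round(x['score'],2),L(atz(F,x['centre'],.018))) for x in r[:3]])
cv2.imwrite('pics/jc.png',cv2.resize(f['img'][:,:,::-1][150:270,220:380],None,fx=5,fy=5,interpolation=2))
cv2.imwrite('pics/jtc.png',cv2.resize(g['img'][:,:,::-1][185:281,215:343],None,fx=6,fy=6,interpolation=2))
```

```text
end True 15.0833 [-0.1361 -0.0003 -0.0167] [-0.1571 -5.5019  2.6668]
end [-0.1363 -0.0003 -0.0166] [-0.4388 -4.4412  1.9702]
16.8333
[([332.9, 201.8], 0.46, array([ 0.0701, -0.0133,  0.018 ]))]
[([233.6, 237.7], 0.51, array([0.0729, 0.0054, 0.018 ])), ([286.0, 201.3], 0.21, array([-0.0694, -0.0849,  0.018 ]))]
```

View pics/jc.png

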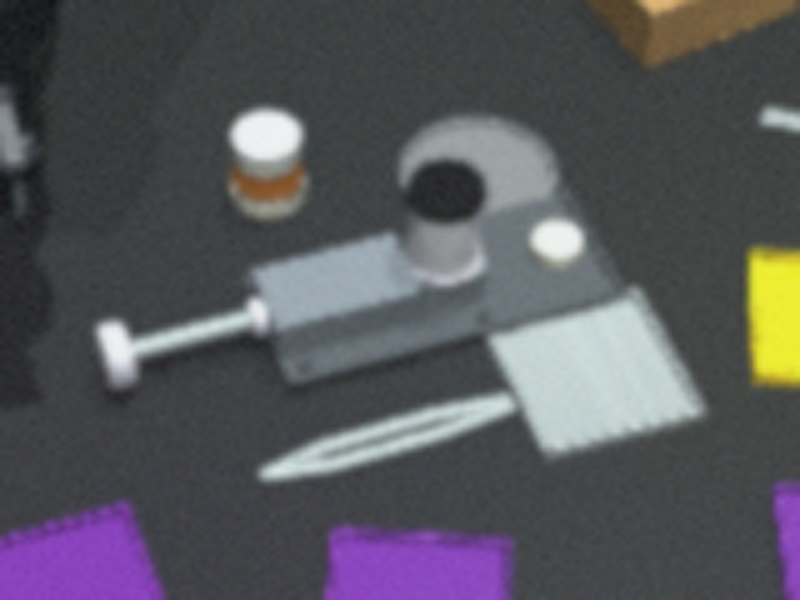

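View pics/jtc.png

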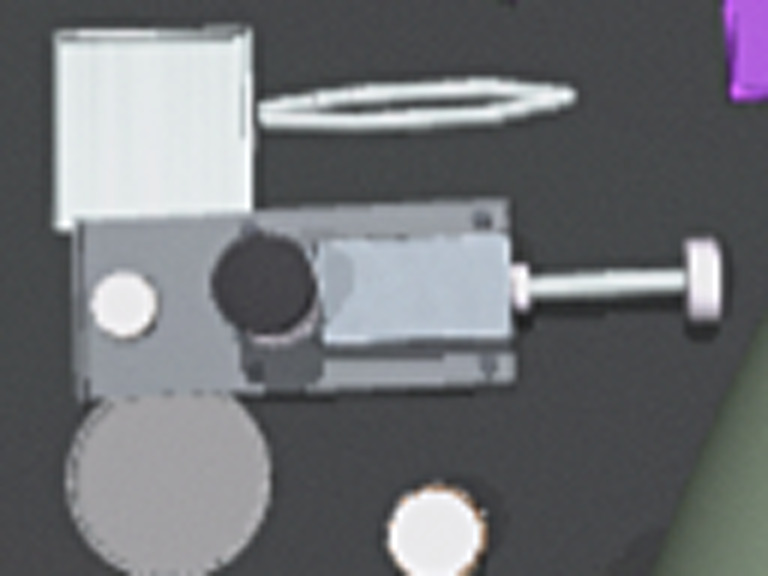

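Run:
```python
from h import *
np.set_printoptions(precision=4,suppress=True)
f=grab_frame('scene'); g=grab_frame('top')
a=(220+557/5-.4,150+239/5-.4); b=(215+124/6-.42,185+304/6-.42)
print(L(atz(f,a,.023)),L(atz(g,b,.023)),L(tri(f,a,g,b)[0]),get_state()['clock'])
```

```text
[ 0.0696 -0.0005  0.023 ] [ 0.0676 -0.0004  0.023 ] [ 0.0685 -0.0006  0.0233] 17.0333
```

Run:
```python
from h import *
np.set_printoptions(precision=4,suppress=True)
X=.072
movep(W(X,.035,.10),rot(XD))
move_l(W(X,.035,.028+DZ),.15)
h=move_l(W(X,.035,.006+DZ),.03,until_force=2.5)
st=get_state(); print('deck',h,st['clock'],L(st['position']),st['contact_force'])
if h:
    zt=st['position'][2]
    move_l(W(X,.035,zt+.0035),.05)
f=save('k.png','scene'); g=save('kt.png','top')
st=get_state(); print(st['clock'],L(st['position']),st['contact_force'])
cv2.imwrite('pics/kc.png',cv2.resize(f['img'][:,:,::-1][150:270,250:410],None,fx=5,fy=5,interpolation=2))
```

```text
deck True 19.6083 [ 0.0721  0.0348 -0.021 ] [-1.4419  0.057   6.5515]
19.9583 [ 0.072   0.0352 -0.0177] [ 0.4959  0.319  -0.7394]
```

View pics/kc.png

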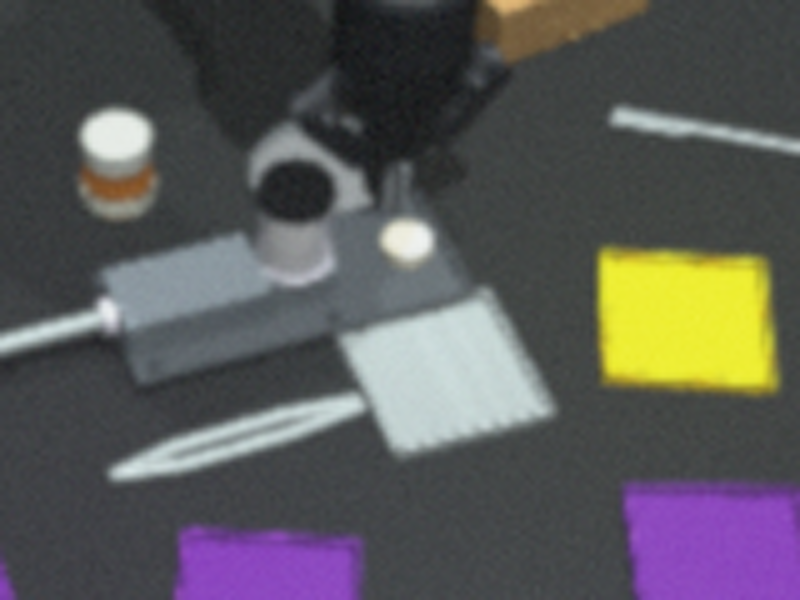

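The deck touch at -0.021 confirms the offset. The gripper's knuckles spread sideways towards the magazine (crop (310,120)), so I turn the tool a quarter turn before pushing.

Run:
```python
from h import *
np.set_printoptions(precision=4,suppress=True)
X=.070
move_l(W(X,.045,.08),.25)
movep(W(X,.040,.08),rot(YD))
move_l(W(X,.040,.0165+DZ),.15)
f=save('l.png','scene')
st=get_state(); print(st['clock'],L(st['position']),st['contact_force'],st['q'][5])
cv2.imwrite('pics/lc.png',cv2.resize(f['img'][:,:,::-1][150:270,250:410],None,fx=5,fy=5,interpolation=2))
```

```text
22.75 [ 0.0701  0.0391 -0.0166] [-0.491   0.1476 -0.1065] -1.4576617662218583
```

View pics/lc.png

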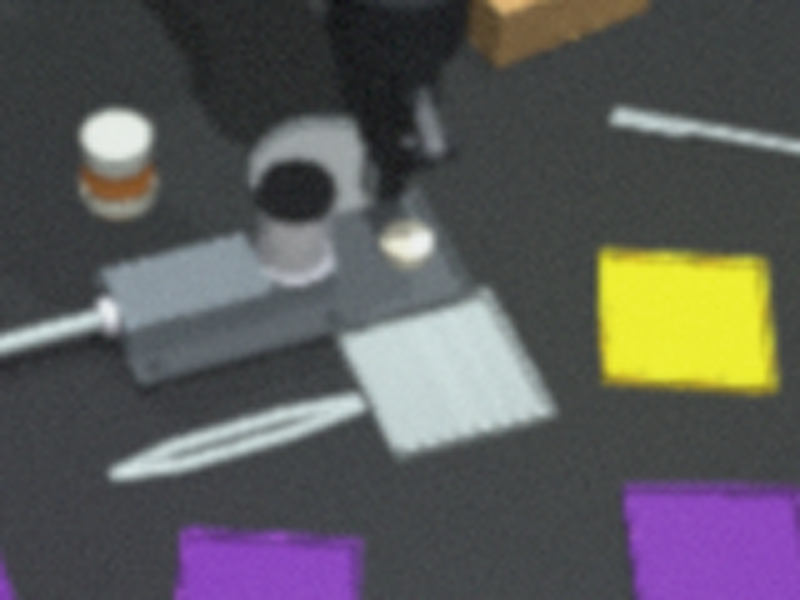

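Run:
```python
from h import *
np.set_printoptions(precision=4,suppress=True)
X=.070
h=move_l(W(X,.004,.0165+DZ),.06,until_force=6)
f=save('m.png','scene')
st=get_state(); print(h,st['clock'],L(st['position']),st['contact_force'])
cv2.imwrite('pics/mc.png',cv2.resize(f['img'][:,:,::-1][150:270,250:410],None,fx=5,fy=5,interpolation=2))
```

```text
False 23.55 [ 0.07    0.0038 -0.0173] [0.8466 0.0564 3.3441]
```

View pics/mc.png

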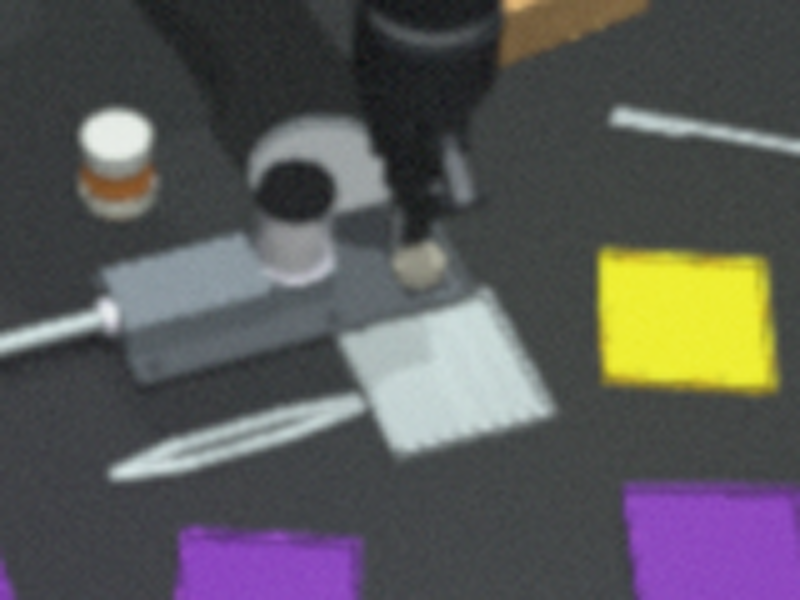

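Run:
```python
from h import *
np.set_printoptions(precision=4,suppress=True)
X=.070
h=move_l(W(X,-.036,.0175+DZ),.06,until_force=8)
f=save('n.png','scene')
st=get_state(); print(h,st['clock'],L(st['position']),st['contact_force'])
cv2.imwrite('pics/nc.png',cv2.resize(f['img'][:,:,::-1][150:270,250:410],None,fx=5,fy=5,interpolation=2))
```

```text
False 24.4167 [ 0.07   -0.0353 -0.0167] [ 0.5298 -0.1993 -0.4259]
```

View pics/nc.png

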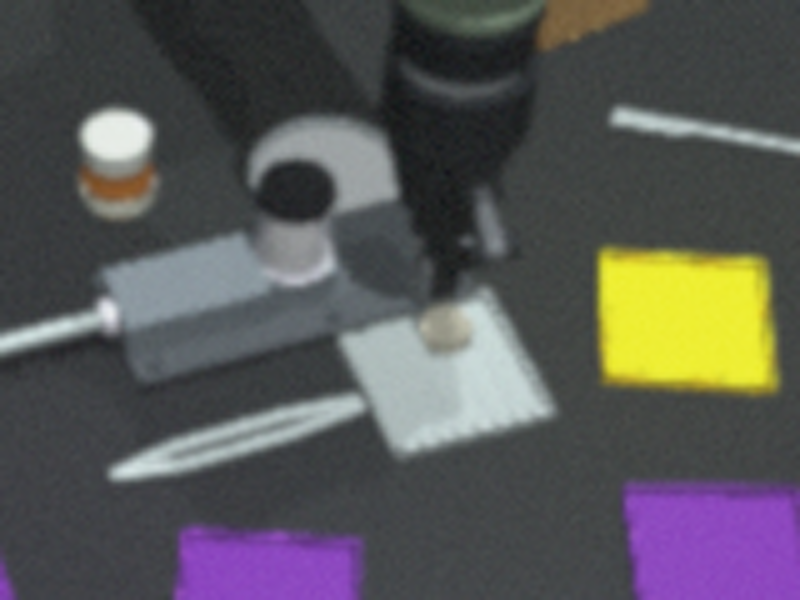

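Run:
```python
from h import *
np.set_printoptions(precision=4,suppress=True)
X=.070
h=move_l(W(X,-.043,.0175+DZ),.05,until_force=8)
st=get_state(); print(h,L(st['position']),st['contact_force'])
move_l(W(X,-.025,.0175+DZ),.15)
move_l(W(X,0,.12),.25); movep([.4,-.2,.2],rot(YD))
f=save('o.png','scene'); g=save('ot.png','top')
st=get_state(); print(st['clock'],L(st['position']))
cv2.imwrite('pics/oc.png',cv2.resize(f['img'][:,:,::-1][150:270,220:380],None,fx=5,fy=5,interpolation=2))
cv2.imwrite('pics/otc.png',cv2.resize(g['img'][:,:,::-1][185:281,215:343],None,fx=6,fy=6,interpolation=2))
```

```text
False [ 0.0701 -0.0435 -0.0164] [ 0.8099  0.4458 -0.1647]
27.2083 [-0.272   0.1467  0.1996]
```

View pics/oc.png

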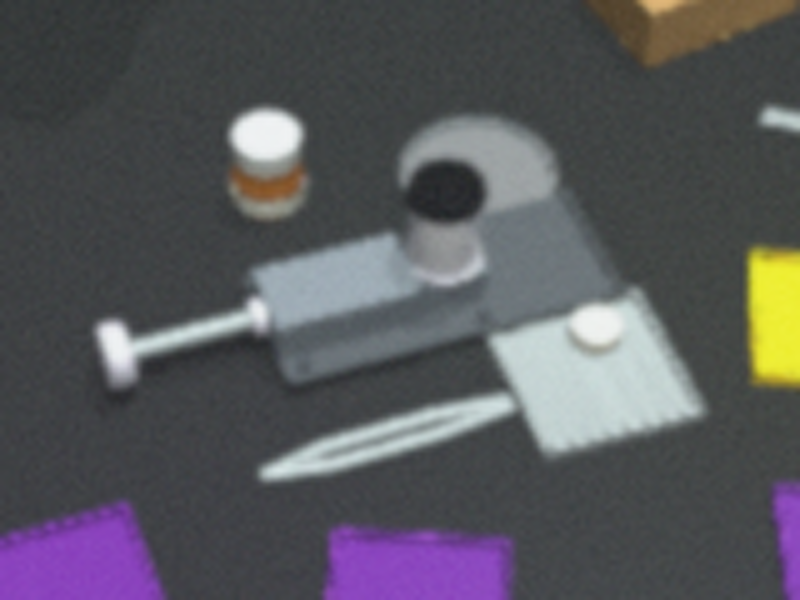

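View pics/otc.png

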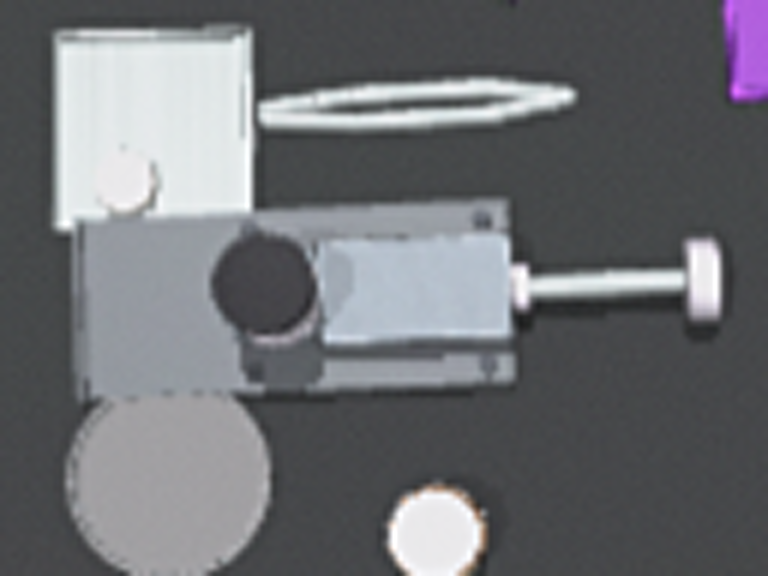

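Run:
```python
from h import *
np.set_printoptions(precision=4,suppress=True)
f=grab_frame('scene'); g=grab_frame('top')
a=(220+596/5-.4,150+324/5-.4); b=(215+127/6-.42,185+180/6-.42)
print(L(atz(f,a,.013)),L(atz(g,b,.013)),L(tri(f,a,g,b)[0]),get_state()['clock'])
i=np.hstack([cv2.resize(f['img'][205:230,325:355],None,fx=13,fy=13,interpolation=2),cv2.resize(g['img'][205:230,222:252],None,fx=13,fy=13,interpolation=2)])
cv2.imwrite('pics/p.png',i[:,:,::-1])
```

```text
[ 0.0689 -0.0567  0.013 ] [ 0.0663 -0.0565  0.013 ] [ 0.0674 -0.0569  0.0135] 27.3083
```

View pics/p.png

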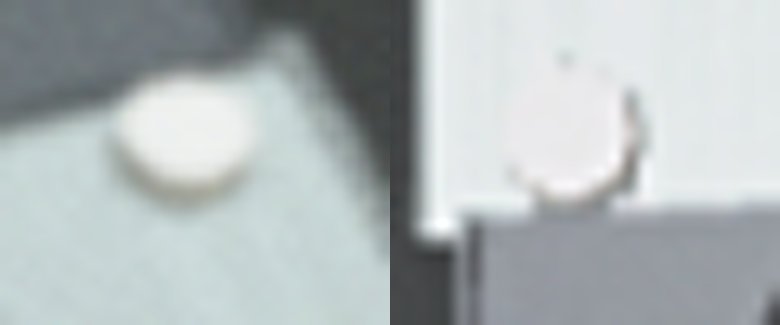

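The tablet's upper face stands at z = 13.5 mm (flat in the tray would be 13 mm). Its full round outline is clear of the deck edge, about 3 mm beyond it, and the tray, knob and bystanders are where they were.

```bash
python3 -c "
from cell import *
sign_off(); print(get_state()['clock'])"
```

```text
the job is handed in; nothing more can be done
the job is handed in; nothing more can be done
```

I pushed the plunger home once and let it spring back. One tablet came out, and I slid it sideways off the deck into the steel tray. The job was handed in at about 27 s of the 45 s; no verdict was reported.

**What went wrong on the way:** My first push met no force, because the fingertips passed over the knob. The real fingertips stand about 34 mm above the reported tool point. The bench touch (reported z = -0.034) and the start picture showed this, and a later deck touch (reported z = -0.021) confirmed it. I corrected for it and pushed again. I also turned the tool a quarter turn before sliding, so the gripper's knuckles would clear the magazine.

**Last checks:**
- **Plunger:** It reached what felt like the hard stop: force spiked twice at the same place, within 1 mm. From the point where I registered contact, only about 62 mm of the 68 mm travel was measured. However, the tablet came to lie 68 mm in front of the dispenser origin, as full travel should give. In the last pictures the knob is back out.
- **Tablet:** Its top face measures 13.5 mm high (13 mm expected if flat). Its centre is 57 mm to the tray side of the dispenser's centre line, and its whole round outline is clear of the deck edge.
- **Everything else:** The tray and the things around the dispenser look unmoved. No second tablet is out on the deck; the four inside the magazine could not be seen individually. The arm stood clear when I handed in.

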